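Bed a notched heat-spreader angle in its V rest

ROBOT

A 7-joint arm with a two-finger parallel gripper is mounted at the origin on the work surface. World frame = base frame: x ahead of the robot, y to its left, z up, the work surface at z = 0. Lengths are in m, angles in rad, forces in N, time in s.
With the tool pointing down it reaches from about 0.4 to 0.9 m from the base axis. Payload 5.6 kg.
Tool frame: the origin (TCP) lies on the front face of the gripper's body, between the roots of the fingers; the fingertips stand 88 mm ahead of it and the grasp point (between the pads) lies 69 mm ahead of it; z points along the fingers, y is the line along which they close (so a half turn about z gives the same grasp; the last joint's range is limited). The gripper opens to 92 mm and grips with 3 to 60 N. Pads are 20 mm wide; open, the fingers measure 128 mm over their backs; the gripper's body (75 mm by 189 mm) begins 69 mm behind the grasp point.
Start: joints at [-1.195, 0.468, -0.012, 1.603, 0.006, 1.071, -0.056], TCP at [0.264, 0.594, 0.303] pointing down, gripper open.
Joint ranges: [-2.53, 2.53], [-0.31, 2.02], [-1.57, 1.55], [0.28, 2.44], [-1.29, 4.43], [0.15, 1.84], [-2.92, 2.92]. Speed limits (rad/s): [2.57, 2.57, 3.14, 3.14, 3.14, 3.14, 3.14].

INTERFACE

Orientations are given as a rotation vector (axis times angle).
In Python, from rig import arm gives the robot as it stands. Calls block until the motion is done:
- arm.movep(position, orientation): joint-space move of the TCP to a pose.
- arm.movel(position, rotation=None, rate=0.15, threshold=None): straight line of the TCP; rotation=None keeps the orientation; rate is the mean speed in m/s. With threshold (N) it stops when the force on the tool has changed by that much, and returns True; else False.
- arm.set_joints(angles): joint-space move.
- arm.gripper_to(opening, effort=None): finger opening in m; effort is the grip in N (None keeps the last); returns when the fingers have stopped.
- arm.hold(seconds).
- arm.ik(position, orientation): joint angles nearest the present ones, or None.
- arm.read_camera(name): name is "scene" or "side" or "wrist"; returns (picture, depth): 420x560x3 uint8, red, green, blue; 420x560 float32, m along the optical axis (not along the pixel's ray), 0 where there is no reading.
- arm.calibration(name): a dict with "fov_y" (degrees; the focal length in pixels is half the picture's height over the tangent of half this angle, whatever the lens; pixels are square), "cx", "cy" (the principal point, pixels), "position" and "rotation" of the camera in the world. Camera axes: x right, y up, looking along -z (the intrinsics and any distortion apply to the point x, -y, -z); pixel columns grow to the right and rows downward; lengths in m; the calibration is good to about 2 mm. A picture is of the moment at which its call begins: read the wrist's pose just before it. calibration takes no time and is no camera call; for the wrist camera it gives the pose at the moment of the call.
A pose or a line that the arm cannot do raises arm.Unreachable and nothing moves.
- arm.close_job(): hands the job in; it is judged then, once.
Readings, each from a call of its own:
- arm.read_clock(): time.
- arm.read_joints(): joint angles.
- arm.read_joint_velocities(): joint speeds.
- arm.read_joint_efforts(): joint torques, N m.
- arm.read_eef_pos(): TCP position.
- arm.read_tcp_rot(): TCP orientation.
- arm.read_contact_force(): force on the tool from outside, world axes, zero at the start.
- arm.read_moment(): the same for the moment, N m.
- arm.read_finger_gap(): finger opening in m.
- arm.read_finger_force(): force on a finger pad.
Only numpy, scipy, OpenCV 4.12 (cv2) and the standard library are available. Lean on these libraries where they do the work, as an engineer would, in place of code of your own. Each camera call takes 0.05 s, during which the arm holds its last target. There are 200 camera calls.

TASK

Bed the long aluminium angle fully home in the V rest of the assembly jig: heel down, both legs lying flush on the two sides of the V. The rest has a small locating key standing in the bottom of its V, set to a different place for each job, so feel along the V until the notch in the angle's heel drops over the key. Then let go, and leave the other things on the bench where they are.

Things in the scene. Friction and masses are not known exactly. Their poses are not given: they have to be found in the camera images.
- angle_mid (a point): The long aluminium angle: L section, legs 65 x 65 mm, 8 mm thick, 120 mm long, about 0.3 kg, loose; one leg starts flat on the bench, the other upright. This point is the centre of the upright leg: mid-thickness, mid-length, 32.5 mm up. The angle's axes: y along its length, z up the upright leg, x from the upright leg towards the flat leg's free edge.
- angle_heel (a point): The same angle (same axes): mid-length of its heel, the outer edge where the legs' outer faces meet, 4 mm in -x and 32.5 mm in -z from the upright leg's centre. Here, centred at mid-length and hidden from the inside, the heel has a notch 18 mm long that takes away the 8 x 8 mm corner of the section. The angle fits either way round.
- seat_v (a point): The fixed V rest of the assembly jig: a steel angle 150 mm long, its V open upward. The point is the middle of the V's bottom line, 50 mm above the bench. Axes: y along the V, z up, x level across it. The V leans: its steep side rises to -x, 25 degrees off vertical, its other side to +x, 25 degrees off level; each 22 mm wide, 6 mm thick. Bedded, the angle's heel lies on the bottom line.
- key_range (a point): Middle of the stretch of the V rest in which the key may stand, 6 mm above the bottom line (fixed to the rest, same axes; not the key itself). The steel key is 12 mm long along y, 6 mm wide, its level top 6 mm above the bottom line; its centre is -25 to +25 mm along y from here, unknown. Unless the notch (3 mm spare at each end) is over it, the heel rides on the key, 6 mm too high.
- seat_base (a point): Middle of the top of the V rest's grey base plate (90 x 170 mm, 10 mm thick, on the bench, fixed; same axes). Two posts, 66 mm either side of the middle, carry the V from below, so between them there is room for a finger under the V's sides.
- offcut_mid (a point): Bystander: a short plain angle offcut (legs 40 mm, 5 mm thick, 70 mm long) without a notch; middle of its upright leg.
- spool_mid (a point): Bystander: grey solder spool, 64 mm diameter, 50 mm tall; its centre.
- capacitor_mid (a point): Bystander: black can capacitor standing on end, 35 mm diameter, 50 mm tall; its centre.
- toroid_mid (a point): Bystander: copper ring coil lying flat, 52 mm diameter, 24 mm tall; its centre.
- flux_mid (a point): Bystander: amber jar, 48 mm diameter, 60 mm tall; its centre.
- driver_grip (a point): Bystander: screwdriver lying down, 180 mm long; the middle of its handle.
- tube_mid (a point): Bystander: white rod with round ends lying down, 12 mm diameter, about 110 mm long; its centre.
Mind the look-alikes: they are no part of the job. Leave any pink look-alike of the part that bears angle_mid alone.

How it is judged:
At the end, for the whole second after the job is handed in: The long angle lies still in the V rest, notch over the key: heel within 2 mm of the V's bottom line in height and sideways, mid-length within 31 mm of the rest's middle, length along the V within 0.04 rad, legs parallel to the V's sides within 0.05 rad (either leg on the steep side) (z of angle_heel in the frame of seat_v between -0.002 and 0.002 m and x of angle_heel in the frame of seat_v between -0.002 and 0.002 m and y of angle_heel in the frame of seat_v between -0.031 and 0.031 m and angle between the y axis of angle_heel and the y axis of seat_v, either way round below 0.04 rad and (angle between angle_heel's own z axis and vertical between 0.386 and 0.486 rad or angle between angle_heel's own z axis and vertical between 1.084 and 1.184 rad) and linear speed of angle below 0.01 m/s); the robot touches nothing.
It fails at once if A bystander is moved by more than 30 mm (distance of any of offcut_mid, spool_mid, capacitor_mid, toroid_mid, flux_mid, driver_grip, tube_mid from where it was at the start of the episode above 0.03 m).
It also fails if it takes over 51 s, if anything falls off the work surface, if the arm or the gripper's body presses on something with over 40 N, if the wrist force passes 120 N, or if a joint passes its speed limit or range.

## Working session

There is one attempt and no reset: what is moved stays moved. The work goes in short steps, each a Python script; the robot and the scene stay as the last script left them, time stands still between calls to the robot, and variables do not carry over. Pictures are saved under pics/ and viewed, at most 10 in all, crops included, and the job is handed in when it is done.

```bash
ls; mkdir -p pics; cat > h.py <<'E'
import numpy as np, cv2
from rig import arm
from scipy.spatial.transform import Rotation as R
def snap(n,f=None):
    c=arm.calibration(n); p,d=arm.read_camera(n)
    if f: cv2.imwrite('pics/'+f,cv2.cvtColor(p,cv2.COLOR_RGB2BGR))
    return p,d,c
def rot(c):
    r=np.array(c['rotation'],float)
    return r if r.shape==(3,3) else R.from_rotvec(r).as_matrix()
def cloud(d,c):
    f=210/np.tan(np.radians(c['fov_y'])/2)
    v,u=np.mgrid[0:420,0:560]
    P=np.stack([(u-c['cx'])/f*d,-(v-c['cy'])/f*d,-d],-1)
    return P@rot(c).T+np.array(c['position'])
E
python3 - <<'E'
from h import *
for n in ('scene','side'):
    p,d,c=snap(n,n+'0.png'); print(c,(d>0).mean())
    np.savez('pics/'+n+'0.npz',p=p,d=d,X=cloud(d,c))
print(arm.read_tcp_rot(),arm.read_clock())
E
```

```text
pics
{'fov_y': 56.390392888663875, 'cx': 279.8311656304809, 'cy': 205.26888482738812, 'position': array([ 0.99952948, -0.2187282 ,  0.62797479]), 'rotation': array([0.65441951, 0.35402137, 0.98684998])} 0.9959098639455782
{'fov_y': 53.19452426943821, 'cx': 269.7069371061246, 'cy': 213.00224121675868, 'position': array([0.5285723, 0.6191187, 0.4706987]), 'rotation': array([ 0.07132384, -1.42120159, -2.73182626])} 0.9959906462585034
[-6.53207382e-01 -3.07274359e+00  2.51584441e-03] 0.1
```

View pics/scene0.png

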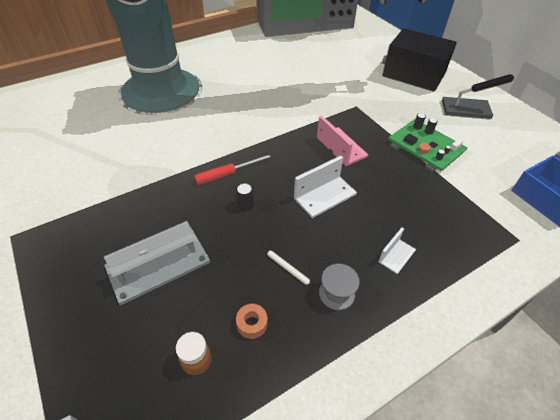

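View pics/side0.png

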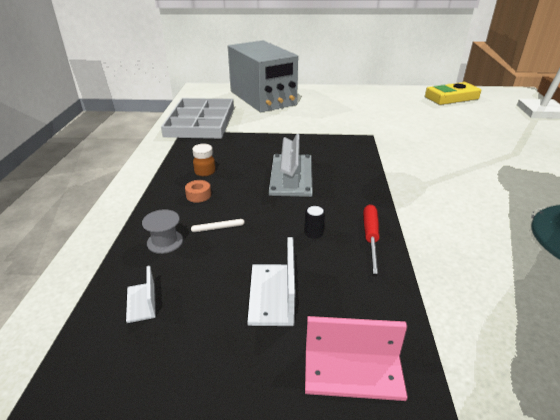

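The scene view has three angle-like things: the long white angle at (325,187), the pink look-alike at (342,142) and the small offcut at (398,250). I choose the white one at (325,187); it is long, with a 120 mm upright leg. The V rest is at (157,262), and in the side view the angle is at (275,290) and the rest at (291,165).

```bash
python3 - <<'E'
from h import *
for n,ra,rs in (('scene',(285,150,365,220),(100,215,215,305)),('side',(240,235,300,330),(262,130,320,200))):
    D=np.load(f'pics/{n}0.npz');X=D['X'];p=D['p'].astype(int)
    def roi(r): 
        m=np.zeros(X.shape[:2],bool); m[r[1]:r[3],r[0]:r[2]]=1; return m
    bench=X[250:400,180:350] if n=='scene' else X[200:260,255:290]
    print(n,'bench z',np.median(bench[...,2]))
    for nm,m in (('A',roi(ra)),('S',roi(rs))):
        Q=X[m&(p.min(-1)>60 if nm=='A' else X[...,2]>0.004)]
        bands=[(0.055,.08),(.004,.012),(.015,.055)] if nm=='A' else [(.005,.014),(.062,.085),(.044,.062)]
        for lo,hi in bands:
            S=Q[(Q[:,2]>lo)&(Q[:,2]<hi)]
            if len(S)<10: continue
            r=cv2.minAreaRect(S[:,:2].astype(np.float32)*1000)
            print(nm,lo,hi,len(S),np.round(r[0],1),np.round(r[1],1),round(r[2],1),np.percentile(S[:,2],[2,50,98]).round(4))
        print(nm,'zmax',Q[:,2].max().round(4))
E
```

```text
scene bench z 0.001702492042619519
A 0.055 0.08 316 [539.3 162. ] [ 11.9 120.3] 3.1 [0.0556 0.0644 0.0675]
A 0.004 0.012 1448 [539.7 200. ] [184.3 200. ] 61.9 [0.0046 0.0086 0.011 ]
A 0.015 0.055 711 [527.5 190. ] [ 50.5 176.8] 23.9 [0.016  0.0341 0.0543]
A zmax 0.628
S 0.005 0.014 2551 [ 552.1 -202.9] [170.   91.6] 89.9 [0.0068 0.0104 0.0128]
S 0.062 0.085 556 [ 552.6 -202.9] [ 37.4 150.3] 0.6 [0.0622 0.0673 0.0707]
S 0.044 0.062 1407 [ 556.9 -203. ] [ 32.3 149.7] 0.5 [0.0501 0.0561 0.0615]
S zmax 0.628
side bench z -0.0011779978821862824
A 0.055 0.08 346 [538.7 163.9] [  7.9 121.7] 3.1 [0.0565 0.0629 0.0644]
A 0.004 0.012 2224 [567.2 165.6] [ 64.9 122.7] 3.0 [0.0043 0.0059 0.0077]
A 0.015 0.055 156 [538.6 171.2] [  7.4 107.8] 3.2 [0.0163 0.035  0.0536]
A zmax 0.4707
S 0.005 0.014 1072 [ 549.6 -201. ] [ 90.1 174. ] 0.6 [0.0057 0.0076 0.0119]
S 0.062 0.085 122 [ 538.7 -199.6] [  8.  148.2] 0.2 [0.0624 0.0659 0.0682]
S 0.044 0.062 471 [ 556.7 -200.9] [ 32.8 154.6] 2.3 [0.0468 0.0529 0.0606]
S zmax 0.4707
```

```bash
python3 - <<'E'
from h import *
D=np.load('pics/scene0.npz');X=D['X'];p=D['p']
a=cv2.resize(p[145:220,285:365],(400,375)); b=cv2.resize(p[215:305,95:215],(400,300)); b=cv2.copyMakeBorder(b,0,75,0,0,0)
cv2.imwrite('pics/crop1.png',cv2.cvtColor(np.hstack([a,b]),cv2.COLOR_RGB2BGR))
Q=X[215:305,95:215].reshape(-1,3)
# height above the V surfaces (bottom line x .551,z .050), seat frame without yaw
u=Q[:,0]-.551; w=Q[:,2]-.050; t=np.radians(25)
s=np.minimum(u*np.cos(t)+w*np.sin(t), -u*np.sin(t)+w*np.cos(t)) # dist from steep, flat sides
k=(abs(u)<.009)&(w>-.004)&(w<.02)
for y in np.arange(-.28,-.125,.005):
    m=k&(abs(Q[:,1]-y)<.0025)
    if m.sum()>2: print(round(y,3),m.sum(),np.percentile(s[m]*1e3,[50,90]).round(1),np.percentile(w[m]*1e3,[10,50]).round(1))
E
```

```text
-0.28 4 [-0.2  1.1] [2.6 8.7]
-0.275 46 [-0.3  0.8] [1.  7.7]
-0.27 44 [-0.3  0.6] [1.3 7.5]
-0.265 41 [-0.1  0.8] [1.6 6.3]
-0.26 39 [-0.5  1. ] [2.1 5.1]
-0.255 42 [-0.5  1.2] [2.3 6.4]
-0.25 38 [-0.1  1.4] [2.2 5.9]
-0.245 40 [0.  1.1] [2.1 6.8]
-0.24 39 [-0.4  1.2] [1.2 6.5]
-0.235 36 [-0.1  0.8] [1.5 6.5]
-0.23 37 [-0.5  0.9] [1.3 6.1]
-0.225 41 [0.3 1.4] [1.6 6.8]
-0.22 40 [0.  3.5] [3.6 6.9]
-0.215 40 [0.1 2.8] [3.4 7.4]
-0.21 40 [-0.1  1.4] [2.8 6.7]
-0.205 35 [-0.7  1. ] [1.7 4.7]
-0.2 35 [-0.4  0.8] [0.6 6.5]
-0.195 40 [-0.7  1.1] [2.2 6.4]
-0.19 38 [-0.8  0.9] [1.5 5. ]
-0.185 32 [-0.7  1. ] [1.5 6.6]
-0.18 34 [-0.8  0.8] [1.6 6. ]
-0.175 37 [-0.6  0.9] [2.2 5.9]
-0.17 33 [-0.9  0.9] [1.3 5.1]
-0.165 33 [-0.8  1.4] [1.3 5.5]
-0.16 37 [-0.5  1. ] [0.8 5.6]
-0.155 31 [-1.2  1.3] [0.6 5. ]
-0.15 34 [-0.6  1.2] [1.7 5.9]
-0.145 33 [-0.7  1.3] [2.4 5.3]
-0.14 31 [-1.  1.] [1.9 6.5]
-0.135 32 [-0.6  1.3] [1.9 6. ]
-0.13 28 [-0.2  1.1] [1.4 5.8]
```

View pics/crop1.png

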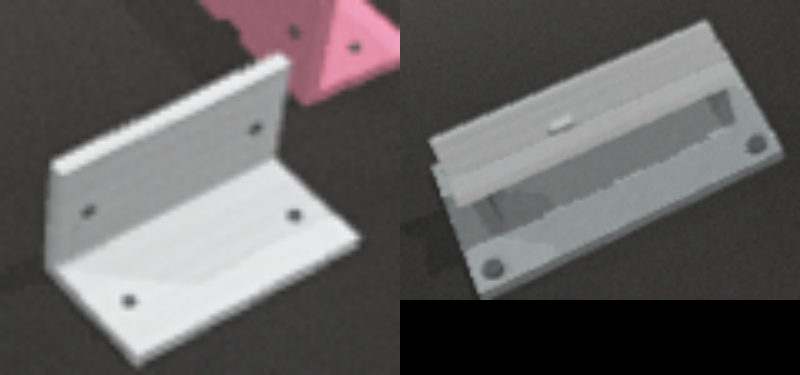

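The left crop shows the white angle with four holes and a 120 mm upright leg, away from the pink one, so the choice is confirmed. The right crop shows the key as a bright bump at about scene pixel (144,252). Depth puts it at y ≈ -0.216, about 14 mm to -y of the rest's middle. I'll grasp the upright leg now.

```bash
cat >> h.py <<'E'
Yw=np.radians(3.1); Ys=np.radians(0.6)
def tool(Rang,s):  # tool z = -angle z, tool y = s*angle x
    a=Rang.as_matrix(); y=s*a[:,0]; z=-a[:,2]
    return R.from_matrix(np.column_stack([np.cross(y,z),y,z])).as_rotvec()
def seatpose(heel,s,tilt=-25.):
    A=R.from_euler('z',Ys)*R.from_euler('y',np.radians(tilt))
    return np.array(heel)+A.apply([.004,0,.117]), tool(A,s)
E
python3 - <<'E'
from h import *
A=R.from_euler('z',Yw); g=np.array([.539,.163,.117])
for s in (1,-1):
    for q in (arm.ik(g,tool(A,s)),arm.ik(*seatpose([.551,-.216,.05],s))): print(s,None if q is None else np.round(q,2))
s=-1 if arm.ik(g,tool(A,-1)) is not None and abs(arm.ik(g,tool(A,-1))[6])<abs(arm.ik(g,tool(A,1))[6]) else 1
print('s',s)
arm.gripper_to(.05,40)
arm.movep(g+[0,0,.10],tool(A,s)); print(arm.movel(g,rate=.12,threshold=8), arm.read_eef_pos())
p,d,c=snap('side','side1.png')
print(arm.read_clock(),arm.read_contact_force())
E
```

```text
1 [-0.63  0.6   0.35  1.95 -0.33  0.64 -0.01]
1 [ 0.25  0.42  0.2   2.19 -1.11  0.29  1.47]
-1 [-0.13  0.6  -0.29  1.92  0.27  0.65  2.62]
-1 [ 1.12  0.6  -0.86  2.14  1.    0.3   2.68]
s 1
False [0.53948892 0.16309719 0.11759528]
3.7667 [-0.31708955  0.20786238  0.25789526]
```

View pics/side1.png

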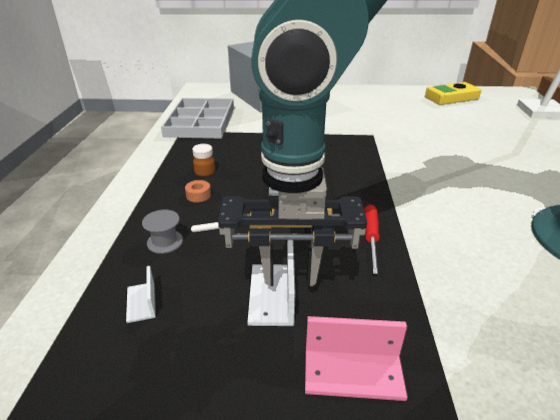

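The side view shows the fingers straddling the upright leg at (290,265), clear of everything else. Next: grip, lift, carry, and look before lowering.

```bash
python3 - <<'E'
from h import *
arm.gripper_to(.004,40); print('gap',arm.read_finger_gap(),arm.read_finger_force())
p0=np.array(arm.read_eef_pos()); arm.movel(p0+[0,0,.11]); 
print('gap',arm.read_finger_gap(),arm.read_contact_force())
arm.movep(*seatpose([.551,-.216,.09],1)); print(arm.read_clock(),arm.read_eef_pos(),seatpose([.551,-.216,.09],1)[0])
arm.hold(.3);print(arm.read_contact_force())
for n in('scene','side'):
    p,d,c=snap(n); np.savez(f'pics/{n}2.npz',p=p,d=d,X=cloud(d,c))
    x=p[180:320,90:230] if n=='scene' else p[80:220,220:360]
    a=cv2.resize(x,(400,400)); b=a if n=='scene' else np.hstack([b,a])
cv2.imwrite('pics/crop2.png',cv2.cvtColor(b,cv2.COLOR_RGB2BGR))
E
```

```text
gap 0.007975323266641963 40.000088810920715
gap 0.007939420549869352 [-0.43821986  0.20059486 -3.61285516]
6.775 [ 0.50558958 -0.21539491  0.19744032] [ 0.50518141 -0.21647983  0.19772848]
[-0.27920412  0.05861744 -3.63796692]
```

View pics/crop2.png

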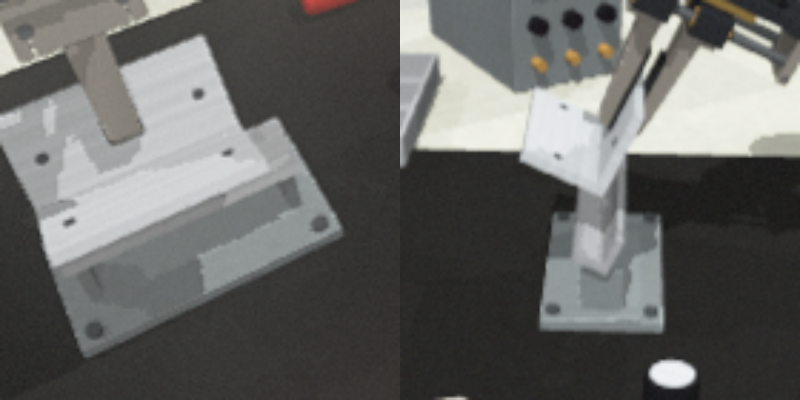

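The crops show the angle held level above the rest and tilted to match the V, with its heel over the V line. Lowering with a force threshold.

```bash
cat >> h.py <<'E'
def heel():
    A=R.from_rotvec(arm.read_tcp_rot()); p=np.array(arm.read_eef_pos())
    return p-A.apply([0,.004,-.117])  # tool y=angle x, tool z=-angle z
E
python3 - <<'E'
from h import *
print(heel())
arm.movel(seatpose([.551,-.216,.060],1)[0],rate=.1,threshold=6)
print(heel(),arm.read_contact_force())
hit=arm.movel(seatpose([.551,-.216,.045],1)[0],rate=.015,threshold=5)
arm.hold(.2)
print(hit,heel(),arm.read_contact_force(),arm.read_moment(),arm.read_clock())
E
```

```text
[ 0.55123124 -0.21552095  0.09002199]
[ 0.55085107 -0.21636017  0.05991137] [ 1.22386939e+00  1.78718857e-03 -2.77037334e+00]
True [ 0.55096972 -0.21585977  0.05043361] [-1.14614208 -0.15123357  5.21114645] [-0.17373791  0.26621088  0.02461306] 8.5
```

The heel stopped at z≈0.0504, bed height rather than the 0.056 of riding on the key. I'll check by feel: slide along y, where the key should stop the notch within a few mm.

```bash
python3 - <<'E'
from h import *
P=lambda y,z:seatpose([.551,y,z],1)[0]
for y in (-.228,-.204):
    hit=arm.movel(P(y,.0500),rate=.015,threshold=8)
    print(hit,heel().round(4),np.round(arm.read_contact_force(),1),round(arm.read_clock(),1))
E
```

```text
True [ 0.5508 -0.2159  0.0505] [-1.4  1.4  3.6] 8.8
True [ 0.5504 -0.2146  0.0502] [-0.4 -0.4  2.7] 9.3
```

```bash
python3 - <<'E'
from h import *
P=lambda y,z:seatpose([.551,y,z],1)[0]
for sg in (-1,1):
    for k in range(1,9):
        arm.movel(P(-.2155+sg*k*.0012,.0502),rate=.02)
        f=np.array(arm.read_contact_force()); print(sg,k,heel().round(4),f.round(1))
        if abs(f[1])>14: break
    arm.movel(P(-.2155,.0502),rate=.03)
print(arm.read_clock(),arm.read_contact_force(),arm.read_finger_gap())
E
```

```text
-1 1 [ 0.5504 -0.2145  0.0502] [-5.3  3.5  9.2]
-1 2 [ 0.5503 -0.2145  0.0502] [-6.7  6.8 12.1]
-1 3 [ 0.5503 -0.2145  0.0503] [-8.2  8.7 14.8]
-1 4 [ 0.5502 -0.2145  0.0502] [-8.  11.7 15.2]
-1 5 [ 0.5502 -0.2145  0.0502] [-9.9 12.5 18.4]
-1 6 [ 0.5502 -0.2145  0.0502] [-9.9 15.  19.4]
1 1 [ 0.5502 -0.2147  0.0502] [-5.7 -1.7  7.6]
1 2 [ 0.5501 -0.2146  0.0503] [-5.8 -3.3  8.5]
1 3 [ 0.5501 -0.2145  0.0504] [-6.5 -4.8  8. ]
1 4 [ 0.55   -0.2145  0.0505] [-6.6 -5.8  8.4]
1 5 [ 0.5499 -0.2144  0.0506] [-7.4 -7.2  7.1]
1 6 [ 0.5499 -0.2144  0.0507] [-7.7 -9.8  7.3]
1 7 [ 0.5498 -0.2143  0.0508] [ -8.  -12.    7.4]
1 8 [ 0.5498 -0.2143  0.0509] [ -8.3 -13.4   8.1]
13.6333 [-6.10554695 -0.44623387  8.7466364 ] 0.007789929646482891
```

Friction holds it under that preload. Repeating the slide with less load, so that only the key could stop it.

```bash
python3 - <<'E'
from h import *
P=lambda y,z,x=.5515:seatpose([x,y,z],1)[0]
y0=-.2146
for z in (.051,.052,.053,.054):
    arm.movel(P(y0,z),rate=.03); arm.hold(.1); f=np.array(arm.read_contact_force()); print(z,heel().round(4),f.round(1))
    if f[2]<-1: break
for sg in (-1,1):
    for k in range(1,9):
        arm.movel(P(y0+sg*k*.0015,z),rate=.03)
        f=np.array(arm.read_contact_force()); print(sg,k,heel().round(4),f.round(1))
        if abs(f[1])>10: break
    arm.movel(P(y0,z),rate=.04)
print(arm.read_clock(),arm.read_contact_force(),arm.read_finger_gap())
E
```

```text
0.051 [ 0.5503 -0.2145  0.0503] [-5.5 -1.8  3.7]
0.052 [ 0.5512 -0.2144  0.0514] [-0.3 -0.  -3.5]
-1 1 [ 0.5516 -0.2161  0.0519] [ 0.1  0.4 -2.9]
-1 2 [ 0.5515 -0.218   0.052 ] [ 0.7  0.4 -3.4]
-1 3 [ 0.5515 -0.2195  0.052 ] [-0.   0.3 -2.6]
-1 4 [ 0.5514 -0.2205  0.0519] [-0.6  1.2 -2.8]
-1 5 [ 0.5514 -0.2209  0.0518] [-1.1  5.1 -2.4]
-1 6 [ 0.5514 -0.221   0.0517] [ 0.6  7.2 -1.9]
-1 7 [ 0.5515 -0.2213  0.0517] [-0.2  8.4 -0.7]
-1 8 [ 0.5515 -0.2214  0.0516] [ 0.6 10.5  1. ]
1 1 [ 0.5515 -0.2143  0.0521] [-0.1 -0.7 -2.7]
1 2 [ 0.5515 -0.2139  0.0522] [ 0.1 -5.3 -3.2]
1 3 [ 0.5516 -0.2137  0.0523] [ 0.8 -7.2 -5.5]
1 4 [ 0.5515 -0.2134  0.0524] [ 1.  -9.8 -5.6]
1 5 [ 0.5515 -0.2132  0.0524] [  0.5 -11.1  -7.3]
18.375 [-0.41116614 -1.25802633 -2.83103387] 0.007785330726541464
```

Free travel is stopped at y≈-0.2205 and y≈-0.214. That is 6.5 mm of play, matching 2×3 mm spare, so the notch is over the key. Centring, bedding, releasing and checking.

```bash
python3 - <<'E'
from h import *
P=lambda y,z,x=.5505:seatpose([x,y,z],1)[0]
arm.movel(P(-.2173,.052),rate=.04)
arm.movel(P(-.2173,.0485),rate=.02); arm.hold(.2); print(heel().round(4),np.round(arm.read_contact_force(),1))
arm.gripper_to(.03); arm.hold(.3); print(arm.read_finger_gap(),np.round(arm.read_contact_force(),1))
A=R.from_rotvec(arm.read_tcp_rot()); p=np.array(arm.read_eef_pos())
print(arm.movel(p-A.apply([0,0,.12]),rate=.12,threshold=6))
arm.hold(.5); print(arm.read_eef_pos(),arm.read_clock(),np.round(arm.read_contact_force(),1))
for n in('scene','side'):
    p,d,c=snap(n); X=cloud(d,c)
    x=p[180:320,90:230] if n=='scene' else p[80:220,220:360]
    a=cv2.resize(x,(400,400)); b=a if n=='scene' else np.hstack([b,a])
    # plane fits of angle inner faces: split points by distance from expected inner faces
    Q=X.reshape(-1,3); Q=Q[(abs(Q[:,1]+.217)<.055)]
    t=np.radians(25); u=Q[:,0]-.551; w=Q[:,2]-.05
    ds=u*np.cos(t)+w*np.sin(t); df=-u*np.sin(t)+w*np.cos(t)
    for nm,m,nn in (('steep',(abs(ds-.008)<.006)&(df>.03)&(df<.062),ds),('flat',(abs(df-.008)<.006)&(ds>.02)&(ds<.062),df)):
        S=Q[m]
        if len(S)<50: print(n,nm,len(S)); continue
        v=np.linalg.svd(S-S.mean(0),full_matrices=False)[2][2]; v*=np.sign(v[2])
        print(n,nm,len(S),'off mm',(np.median(nn[m])*1e3-8).round(2),'tilt deg',np.degrees(np.arctan2(v[0],v[2])).round(2),v.round(3))
cv2.imwrite('pics/crop3.png',cv2.cvtColor(b,cv2.COLOR_RGB2BGR))
E
```

```text
[ 0.551  -0.2174  0.0502] [-9.5  1.6 14.5]
0.030096364172970666 [ 0.8 -0.2 -0.8]
False
[ 0.45399142 -0.2180445   0.26483735] 21.6083 [ 0.4 -0.  -0.5]
scene steep 1215 off mm 0.04 tilt deg 64.66 [0.904 0.007 0.428]
scene flat 838 off mm 0.86 tilt deg -25.12 [-0.425 -0.003  0.905]
side steep 132 off mm -1.43 tilt deg 64.98 [0.906 0.009 0.423]
side flat 401 off mm -1.63 tilt deg -24.85 [-0.42  -0.005  0.907]
```

View pics/crop3.png

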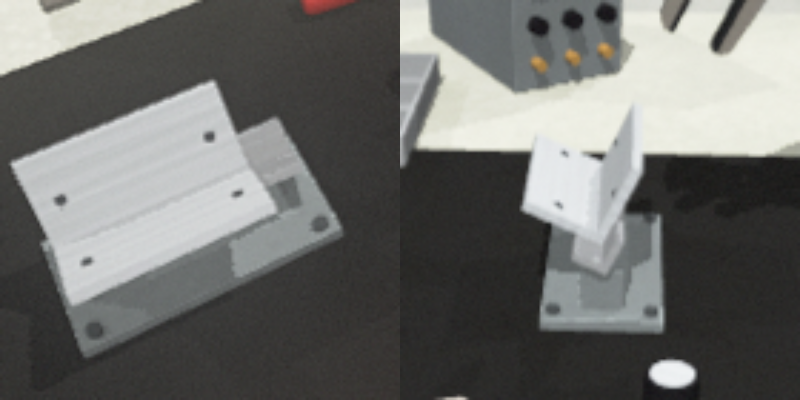

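The angle lies bedded in the V. Both legs are within 0.4° of the V's sides, the offsets average out near zero, and the gripper is clear. Handing in.

```bash
python3 -c "
from rig import arm
print(arm.close_job())"
```

```text
the job is handed in; nothing more can be done
None
```

The long angle is bedded in the V rest with its notch over the key, confirmed by 6.5 mm of free play along the V; the gripper is clear, no bystander was touched as far as I could tell, and the job was handed in at about 22 s (the hand-in returned no verdict).

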